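Nip a pinwheel hub in the gluing vice with the inner knob

TASK

Stand the pink-topped wooden pinwheel hub on the bed of the small vice, between its jaws, then close the vice by turning only the small orange inner knob clockwise until the hub is held snugly against the sprung fence, with a gentle nip of about 12 N and never more than 20 N. The big black outer ring under the knob must stay at its setting, the other things on the table must be left where they are, and let go of everything at the end.

Things in the scene. Friction and masses are not known exactly. Their poses are not given: they have to be found in the camera images.
- vice: small bench vice fixed to the table. Origin: centre of the underside of its grey bed, 230 mm along x, 80 mm along y, 10 mm thick. x is the jaw's closing direction, within 0.35 rad of world +y, z up. Blue gear housing (60 x 70 mm, top at z = 40 mm) at its -x end, with the dial pair on top, axis vertical at x = -83 mm, y = 0.
- gap (a point): point on the top of the bed, at x = -15 mm, y = 0, z = 10 mm of the vice, axes as the vice's: a hub centred over it clears jaw and fence by 3 mm or more. The fence on the +x side has a black sprung pad (30 mm wide, 26 mm high, 3 N/mm, 11 mm travel). The fence stands elsewhere each time and is not measured: pad face 15 to 29 mm beyond this point, so the open gap is 30 to 44 mm.
- jaw: steel sliding jaw, 14 mm thick, 30 mm wide along y, 26 mm high (z 10 to 36 mm of the vice). Its origin is at the foot of the middle of its clamping face; axes as the vice's. It starts at x = -30 mm in the vice frame and moves 8 mm along the vice's +x for each rad of the inner knob.
- knob (a joint): angle (rad) of the inner knob: 0 at the start (vice open), grows clockwise from above, end stop 3.6; 8 mm of jaw travel per rad. Its drag of 0.15 N m resists turning either way and holds it where left (up to 18 N of nip). The nip adds 0.008 N m per newton, always towards opening. At a standstill the drag shows with either sign, so compare moments taken alike: 12 N of nip shifts them by 0.1 N m.
- knob_top (a point): centre of the top face of the inner knob: orange, round, fluted, 24 mm diameter, standing 20 mm above the outer ring (top 72 mm above the table); white pointer line on top. It does not move but turns with the knob; its x axis points away from the pointer line.
- ring_mark (a point): yellow mark on top of the outer ring, 20 mm from the dial axis. The ring is black, ribbed, 52 mm diameter, 12 mm high (top 52 mm above the table), coaxial with and directly below the inner knob, and turns very easily (0.015 N m), so fingers that touch it drag it. Its setting differs each time and must be kept (mark moved less than 3 mm).
- hub_pink: the hub to clamp: wooden block, pink top with two dark spots, 50 mm along its x, 24 mm along its y, 40 mm high, 35 to 70 g. Origin: centre of the underside. In the vice its long x axis lies along the vice's y: jaw and pad touch its 50 mm sides, and its ends stick out 10 mm beyond the jaws, leaving room for fingers at the ends.
- hub_green: same block with a lime green top; leave alone.
- hub_blue: same block with a blue top; leave alone.
- basket: pink slatted basket, 160 x 220 x 90 mm, origin under its centre; leave alone.
- bottle_a: green glass bottle, 62 mm diameter, 220 mm high, origin under its centre; leave alone.
- glue: white glue jar with yellow cap, 56 mm diameter, 90 mm high, origin under its centre; leave alone.
- stick_cup: mint cup full of wooden sticks, 76 mm diameter, 200 mm high with the sticks, origin under its centre; leave alone.
- pinwheel: finished pinwheel lying flat, stick 170 mm long, red and green discs 68 mm across at its +x end, origin at the middle of the stick's underside; leave alone.
- brush: hand brush lying on the table; leave alone.

How it is judged:
By the outcome, as a careful person would: the job done as asked, in the order asked, and still so for the second after the job is handed in, with the robot touching nothing.
It also fails if it takes over 72 s, if anything falls off the work surface, if the arm or the gripper's body presses on something with over 40 N, if the wrist force passes 120 N, or if a joint passes its speed limit or range.

ROBOT

A 7-joint arm with a two-finger parallel gripper is mounted at the origin on the work surface. World frame = base frame: x ahead of the robot, y to its left, z up, the work surface at z = 0. Lengths are in m, angles in rad, forces in N, time in s.
With the tool pointing down it reaches from about 0.425 to 0.875 m from the base axis. Payload 8.4 kg.
Tool frame: the origin (TCP) lies at the very end of the fingers, on their centre line; the grasp point (between the pads) lies 19 mm behind it; z points along the fingers, y is the line along which they close (so a half turn about z gives the same grasp; the last joint's range is limited). The gripper opens to 85 mm and grips with 20 to 120 N. Pads are 22 mm wide; open, the fingers measure 114 mm over their backs; the gripper's body (76 mm by 85 mm) begins 54 mm behind the grasp point. The pads swing forward as they close: fully open they stand 13 mm farther back than shut.
Start: joints at [-1.351, 0.333, 0.04, 1.465, -0.013, 1.343, -0.059], TCP at [0.204, 0.617, 0.231] pointing down, gripper open.
Joint ranges: [-2.58, 2.58], [-0.38, 2.09], [-1.3, 1.39], [0.25, 2.4], [-1.5, 4.64], [0.08, 2.09], [-2.65, 2.65]. Speed limits (rad/s): [2.22, 2.22, 2.79, 2.79, 3.14, 3.14, 3.14].

INTERFACE

Orientations are given as a rotation vector (axis times angle).
In Python, from plant import env gives the robot as it stands.
- The arm moves only by the tool drive_tool, never from a script. Its argument "series" is a list of rows, each an object with "travel": the shift along the world's x, y, z each as a share of 0.75 m, from -1 to 1, a list of three; "twist": the turn, a rotation vector about the world's x, y, z each as a share of 2 pi rad, from -1 to 1, a list of three. A call has 1 to 10 rows; each row is the pose to reach, as a shift and turn from the pose commanded when the call began, turning the shorter way round; what a row does not reach only later rows make up. A row lasts 1/12 s, in which the tool goes at most 41.7 mm and 7.16 degrees, less where a joint would pass 70% of its speed; a pose out of reach is approached as far as the arm can. A call with a number of a shift or a turn outside -1 to 1 is refused whole. A call with a gripper value outside its range is refused whole. "hand" is the closure, from 0 (fully open) to 1 (shut), set as the call begins (left out, the last holds). The fingers move at their own pace and stop on an object; the grip force is fixed at half the most. Time passes only in rows, so rows that repeat a pose let the fingers close. It gives the time, the measured TCP pose, the force, the opening and the grip force at its end, in the units of the state.
- env.get_obs(): the state, without advancing time (a new reading comes with each control period).
- env.capture(name): name is "side" or "top" or "wrist"; returns the picture (420x560x3 uint8, red, green, blue); there is no depth.
- env.camera_info(name): a dict with "vertical_fov" (degrees; the focal length in pixels is half the picture's height over the tangent of half this angle, whatever the lens; pixels are square), "cx", "cy" (the principal point, pixels), "origin" and "attitude" of the camera in the world. Camera axes: x right, y down, z forward; pixel columns grow to the right and rows downward; lengths in m; the calibration is good to about 2 mm. A picture is of the moment at which its call begins: read the wrist's pose just before it. camera_info takes no time and is no camera call; for the wrist camera it gives the pose at the moment of the call.
- env.hand_in(): hands the job in; it is judged then, once.
Trained networks look in the newest picture that a camera, given by its name, has taken for a name from the list of things; names that differ only in an ending like _2 or _b are one class to them, and where a whole thing is asked for, a point or a joint stands for the part that bears it (a point fixed in the world has none). Each returns a list of dicts, best first, with "p" (0 to 1); they miss things now and then, are a little off and sometimes report something else, mostly with a low value. They report only what shows in the picture. A call takes as long as a camera call.
- env.recognise(camera, label): "box" ([left, top, right, bottom] in pixels, round what is visible of it).
- env.trace(camera, label): "region" (420x560 bool, what is visible of it) and "box" ([left, top, right, bottom] in pixels, round what is visible of it).
- env.mark_of(camera, label): "at" ([column, row] in pixels: a listed point, or the origin of a listed thing).
The state is a dict: "time_s": time; "q": joint angles; "joint_velocities": joint speeds; "tau": joint torques, N m; "tcp_pos": TCP position; "ee_rot": TCP orientation; "contact_force": force on the tool from outside, world axes, zero at the start; "wrist_torque": the same for the moment, N m; "opening": finger opening in m; "grasp_force": force on a finger pad.
Only numpy, scipy, OpenCV 4.12 (cv2) and the standard library are available. Lean on these libraries where they do the work, as an engineer would, in place of code of your own. Each camera call takes 0.05 s, during which the arm holds its last target. There are 200 camera calls.

## Working session

There is one attempt and no reset: what is moved stays moved. The work goes in short steps, Python scripts to look and compute and a tool call to move; the robot and the scene stay as the last step left them, time stands still between calls to the robot, and variables do not carry over. Pictures are saved under pics/ and viewed, at most 10 in all, crops included, and the job is handed in when it is done.

Besides the shell and the picture viewer there is one more tool, called after "Request:" as name(argument=value, ...), one argument or row to a line, values as JSON. drive_tool: Moves the arm, as the interface text tells. Its arguments: {"type":"object","properties":{"series":{"type":"array","items":{"type":"object","properties":{"travel":{"type":"array","items":{"type":"number"}},"twist":{"type":"array","items":{"type":"number"}}}}},"hand":{"type":"number"}},"required":["series"]}

```bash
mkdir -p pics; ls
cat > h.py <<'E'
import numpy as np, cv2
from scipy.spatial.transform import Rotation as R
from plant import env
def cam(n):
    i=env.camera_info(n); a=np.array(i['attitude'],float)
    Rm=a if a.shape==(3,3) else R.from_rotvec(a).as_matrix()
    return i,Rm,np.array(i['origin'])
def toworld(n,uv,z,c=None):
    i,Rm,o=c or cam(n); f=210/np.tan(np.radians(i['vertical_fov'])/2)
    d=Rm@np.array([(uv[0]-i['cx'])/f,(uv[1]-i['cy'])/f,1]); return o+d*(z-o[2])/d[2]
def topix(n,p,c=None):
    i,Rm,o=c or cam(n); f=210/np.tan(np.radians(i['vertical_fov'])/2)
    v=Rm.T@(np.array(p)-o); return [i['cx']+f*v[0]/v[2],i['cy']+f*v[1]/v[2]]
def save(n,fn):
    im=env.capture(n); cv2.imwrite('pics/'+fn,im[:,:,::-1]); return im
E
python3 - <<'E'
from h import *
print(env.get_obs()); 
for n in ['top','side','wrist']: print(n,env.camera_info(n))
a=save('top','t0.png');b=save('side','s0.png')
for l,z in [('hub_pink',0),('vice',0),('gap',.01),('knob_top',.072),('ring_mark',.052),('jaw',.01)]:
    for r in env.mark_of('top',l)[:2]: print(l,r,toworld('top',r['at'],z))
    for r in env.recognise('top',l)[:2]: print(l,r)
E
```

```text
pics
{'time_s': 0.0, 'q': array([-1.35117444,  0.3339196 ,  0.03987412,  1.46628307, -0.01339431,
        1.34329222, -0.05850887]), 'joint_velocities': array([-2.07621747e-03,  1.12766734e-03,  3.19990343e-04, -7.55397477e-05,
        1.50742708e-04, -1.17609664e-03,  1.75308246e-03]), 'tau': array([-4.79550617e-04, -6.58564496e+01,  1.36520706e+00, -4.05556619e+01,
        1.67824666e-02,  1.26397537e-02, -4.04901073e-05]), 'tcp_pos': array([0.20362691, 0.61679753, 0.23040987]), 'ee_rot': array([-4.98702106e-01, -3.10161123e+00,  2.56029304e-03]), 'contact_force': array([ 0.39072029, -0.70518693,  0.28088516]), 'wrist_torque': array([-0.04043627, -0.00775154, -0.02784559]), 'grasp_force': 0.0, 'opening': 0.08525493621394024}
top {'vertical_fov': 48.24293922174398, 'cx': 279.3153840013707, 'cy': 209.1066120351989, 'origin': array([0.31184465, 0.04282221, 1.52328161]), 'attitude': array([-2.15200463,  2.1061268 , -0.21849676])}
side {'vertical_fov': 52.14500297879296, 'cx': 279.0924724051905, 'cy': 209.87947912640135, 'origin': array([0.42956937, 0.90971996, 0.85440181]), 'attitude':
[... 646 characters left out ...]
.2, 226.3], 'p': 0.71} [ 0.54755331 -0.11264919  0.01      ]
gap {'box': [302.8, 195.5, 336.3, 269.6], 'p': 0.94}
knob_top {'at': [319.9, 203.8], 'p': 0.51} [ 0.60983279 -0.10507778  0.072     ]
knob_top {'at': [270.2, 152.4], 'p': 0.43} [0.77520278 0.05601678 0.072     ]
knob_top {'box': [315.2, 200.6, 322.5, 210.6], 'p': 0.38}
ring_mark {'at': [323.0, 201.5], 'p': 0.72} [ 0.62170665 -0.11705311  0.052     ]
ring_mark {'at': [215.4, 221.7], 'p': 0.4} [0.54824563 0.22446145 0.052     ]
ring_mark {'box': [308.7, 199.2, 322.8, 216.5], 'p': 0.59}
jaw {'at': [314.2, 204.7], 'p': 0.6} [ 0.61909485 -0.09259353  0.01      ]
jaw {'at': [318.8, 221.6], 'p': 0.37} [ 0.56300909 -0.10800478  0.01      ]
```

View pics/t0.png

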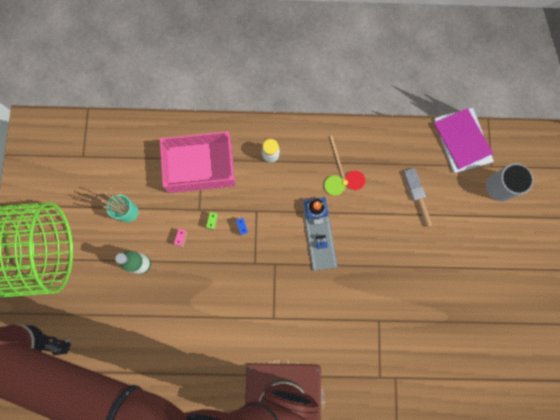

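View pics/s0.png

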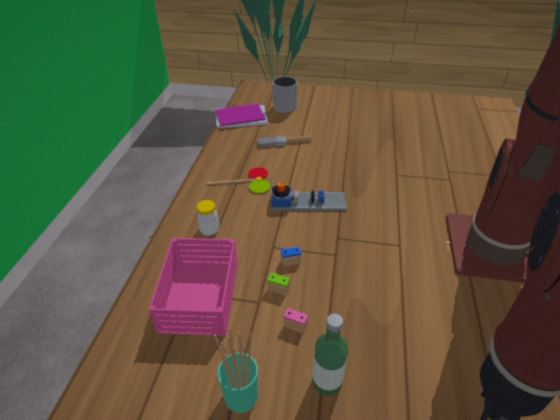

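The top view shows the pink hub at about (180,237). The vice has its knob at (317,207) and its far end at (325,268). In the side view the hub is at (295,320), with the bottle and stick cup beside it, so I'll travel high.

Request:
drive_tool(
  series=[
    {"travel":[0,0,0.055],"twist":[0,0,0]},
    {"travel":[0,0,0.11],"twist":[0,0,0]},
    {"travel":[0.02,-0.02,0.15],"twist":[0,0,0]},
    {"travel":[0.48,-0.4,0.15],"twist":[0,0,0]},
    {"travel":[0.48,-0.4,0.15],"twist":[0,0,0]},
    {"travel":[0.48,-0.4,0.15],"twist":[0,0,0]},
    {"travel":[0.48,-0.4,0.15],"twist":[0,0,0]},
    {"travel":[0.48,-0.4,0.15],"twist":[0,0,0]},
    {"travel":[0.48,-0.4,0.15],"twist":[0,0,0]},
    {"travel":[0.48,-0.4,0.15],"twist":[0,0,0]},
  ],
  hand=0,
)

```text
time_s: 1.53
tcp_pos: [0.4449, 0.4149, 0.3442]
ee_rot: [0.498, 3.102, 0.001]
contact_force: [1.0, 0.3, -0.5]
opening: 0.085
grasp_force: 0.0
```

Request:
drive_tool(
  series=[
    {"travel":[0.05,-0.04,0],"twist":[0,0,0]},
    {"travel":[0.1,-0.08,0],"twist":[0,0,0]},
    {"travel":[0.15,-0.12,-0.03],"twist":[0,0,0]},
    {"travel":[0.165,-0.133,-0.08],"twist":[0,0,0]},
    {"travel":[0.165,-0.133,-0.13],"twist":[0,0,0]},
    {"travel":[0.165,-0.133,-0.13],"twist":[0,0,0]},
    {"travel":[0.165,-0.133,-0.13],"twist":[0,0,0]},
  ],
)

```text
time_s: 2.12
tcp_pos: [0.5658, 0.3157, 0.2429]
ee_rot: [-0.499, -3.097, 0.007]
contact_force: [-0.5, -0.1, 0.3]
opening: 0.0855
grasp_force: 0.0
```

Run:
```python
from h import *
o=env.get_obs();print(o['tcp_pos'],o['ee_rot'],o['q'],o['wrist_torque'])
save('wrist','w1.png'); c=cam('wrist')
print(c[2]);print(c[1])
r=env.trace('wrist','hub_pink')
for x in r[:3]: print(x['p'],x['box'])
for x in env.mark_of('wrist','hub_pink')[:3]: print(x,toworld('wrist',x['at'],0,c))
print(topix('wrist',[.494,.341,0],c))
```

```text
[0.56582279 0.31568629 0.24290382] [-0.49925434 -3.09668789  0.0069729 ] [-0.80786215  0.3339587   0.30041712  1.45925033 -0.09879108  1.36992253
  0.74838346] [0.00845454 0.03413814 0.00615997]
[0.49025814 0.34382062 0.3876137 ]
[[ 0.31193298  0.90255973  0.29678907]
 [ 0.9501023  -0.29571315 -0.09929429]
 [-0.00185459  0.31295314 -0.94976676]]
0.79 [269.4, 84.5, 295.6, 140.6]
{'at': [281.5, 109.8], 'p': 0.86} [0.50205894 0.33954936 0.        ]
[np.float64(280.49974234512433), np.float64(102.34332291856299)]
```

View pics/w1.png

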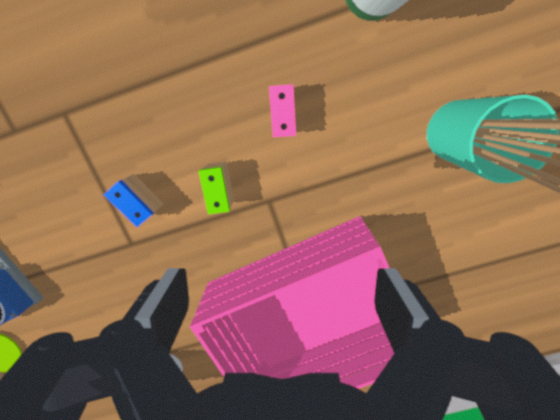

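The wrist view shows the pink hub at (282,111), with its spots at (281,96) and (284,126). Its long axis runs across my closing line, so the gripper needs about a quarter turn.

```bash
cat >> h.py <<'E'
def rectw(n,mask,z,c=None):
    cn,_=cv2.findContours(mask.astype(np.uint8),cv2.RETR_EXTERNAL,cv2.CHAIN_APPROX_NONE)
    k=max(cn,key=cv2.contourArea)[:,0]
    w=np.array([toworld(n,p,z,c)[:2] for p in k])
    (cx,cy),(a,b),t=cv2.minAreaRect((w*1000).astype(np.float32))
    if a<b: a,b,t=b,a,t+90
    return (cx/1e3,cy/1e3),(a,b),(t+90)%180-90
E
python3 - <<'E'
from h import *
im=cv2.imread('pics/w1.png'); hsv=cv2.cvtColor(im,cv2.COLOR_BGR2HSV); c=cam('wrist')
roi=np.zeros(im.shape[:2],bool); roi[75:150,255:310]=1
m=(hsv[...,0]>155)&(hsv[...,1]>110)&(hsv[...,2]>150)&roi
print(m.sum(),'pink',rectw('wrist',m,.04,c))
i2=env.capture('top')
for l in ['vice']:
    r=env.trace('top',l)[0]; print(r['p'],rectw('top',r['region'],.01))
print(R.from_rotvec(env.get_obs()['ee_rot']).as_matrix())
E
```

```text
1207 pink ((0.5040849304199219, 0.3424975891113281), (51.39707565307617, 25.350730895996094), -14.032798767089844)
0.6 ((0.5239610595703125, -0.10953061676025391), (232.64561462402344, 81.55134582519531), 9.18094539642334)
[[-0.95028313  0.31137427  0.00283434]
 [ 0.31138139  0.95028158  0.00255916]
 [-0.00189657  0.00331449 -0.99999271]]
```

Request:
drive_tool(
  series=[
    {"travel":[-0.02,0.01,-0.03],"twist":[0,0,0.0198]},
    {"travel":[-0.04,0.02,-0.06],"twist":[0,0,0.0397]},
    {"travel":[-0.06,0.025,-0.09],"twist":[0,0,0.0595]},
    {"travel":[-0.08,0.033,-0.11],"twist":[0,0,0.0793]},
    {"travel":[-0.083,0.0345,-0.13],"twist":[0,0,0.0991]},
    {"travel":[-0.083,0.0345,-0.15],"twist":[0,0,0.119]},
    {"travel":[-0.083,0.0345,-0.16],"twist":[0,0,0.1388]},
    {"travel":[-0.083,0.0345,-0.16],"twist":[0,0,0.1586]},
    {"travel":[-0.083,0.0345,-0.16],"twist":[0,0,0.1784]},
    {"travel":[-0.083,0.0345,-0.16],"twist":[0,0,0.198]},
  ],
)

```text
time_s: 3.2
tcp_pos: [0.5053, 0.344, 0.1281]
ee_rot: [-1.412, 2.804, 0.001]
contact_force: [0.0, -0.7, -0.1]
opening: 0.0854
grasp_force: 0.0
```

Request:
drive_tool(
  series=[
    {"travel":[0,0,0],"twist":[0,0,0.0198]},
    {"travel":[0,0,0],"twist":[0,0,0.0397]},
    {"travel":[0,0,0],"twist":[0,0,0.06]},
    {"travel":[0,0,0],"twist":[0,0,0.0637]},
    {"travel":[0,0,0],"twist":[0,0,0.0637]},
    {"travel":[0,0,0],"twist":[0,0,0.0637]},
  ],
)

```text
time_s: 3.7
tcp_pos: [0.5053, 0.3432, 0.1273]
ee_rot: [-1.928, 2.479, 0.0]
contact_force: [0.5, -0.2, -0.4]
opening: 0.0853
grasp_force: 0.0
```

Run:
```python
from h import *
o=env.get_obs();print(o['tcp_pos'],o['q'][6]);Rm=R.from_rotvec(o['ee_rot']).as_matrix();print(Rm[:,2],np.degrees(np.arctan2(Rm[1,1],Rm[0,1])))
im=save('wrist','w2.png')[:,:,::-1]; c=cam('wrist')
hsv=cv2.cvtColor(np.ascontiguousarray(im),cv2.COLOR_BGR2HSV); 
r=env.trace('wrist','hub_pink')
for x in r[:2]:
    m=(hsv[...,0]>155)&(hsv[...,1]>110)&(hsv[...,2]>150)&cv2.dilate(x['region'].astype(np.uint8),np.ones((5,5))).astype(bool)
    print(x['p'],x['box'],m.sum(),rectw('wrist',m,.04,c))
```

```text
[0.50529933 0.343214   0.12726509] 2.2288937691942454
[ 1.12350264e-03  9.71768313e-04 -9.99998897e-01] 165.7547127835751
```

Request:
drive_tool(
  series=[
    {"travel":[-0.002,-0.002,-0.04],"twist":[0,0,0]},
    {"travel":[-0.002,-0.002,-0.08],"twist":[0,0,0]},
    {"travel":[-0.002,-0.002,-0.12],"twist":[0,0,0]},
    {"travel":[-0.002,-0.002,-0.145],"twist":[0,0,0]},
    {"travel":[-0.002,-0.002,-0.154],"twist":[0,0,0]},
    {"travel":[-0.002,-0.002,-0.154],"twist":[0,0,0]},
    {"travel":[-0.002,-0.002,-0.154],"twist":[0,0,0]},
  ],
)

```text
time_s: 4.38
tcp_pos: [0.504, 0.3415, 0.0117]
ee_rot: [-1.932, 2.477, -0.0]
contact_force: [-0.4, -0.0, 1.9]
opening: 0.0855
grasp_force: 0.0
```

Request:
drive_tool(
  series=[
    {"travel":[0,0,0],"twist":[0,0,0]},
    {"travel":[0,0,0],"twist":[0,0,0]},
    {"travel":[0,0,0],"twist":[0,0,0]},
    {"travel":[0,0,0],"twist":[0,0,0]},
    {"travel":[0,0,0],"twist":[0,0,0]},
    {"travel":[0,0,0],"twist":[0,0,0]},
    {"travel":[0,0,0],"twist":[0,0,0]},
    {"travel":[0,0,0],"twist":[0,0,0]},
    {"travel":[0,0,0],"twist":[0,0,0]},
  ],
  hand=1,
)

```text
time_s: 5.13
tcp_pos: [0.5045, 0.3418, 0.0124]
ee_rot: [-1.931, 2.475, 0.0]
contact_force: [-0.2, -0.5, 5.8]
opening: 0.0492
grasp_force: 62.7
```

Request:
drive_tool(
  series=[
    {"travel":[0,0,0.04],"twist":[0,0,0]},
    {"travel":[0,0,0.09],"twist":[0,0,0]},
    {"travel":[0,0,0.14],"twist":[0,0,0]},
    {"travel":[0,-0.02,0.19],"twist":[0,0,-0.019]},
    {"travel":[0.01,-0.05,0.23],"twist":[0,0,-0.038]},
    {"travel":[0.02,-0.09,0.26],"twist":[0,0,-0.057]},
    {"travel":[0.04,-0.13,0.28],"twist":[0,0,-0.076]},
    {"travel":[0.06,-0.175,0.3],"twist":[0,0,-0.095]},
    {"travel":[0.08,-0.22,0.31],"twist":[0,0,-0.114]},
    {"travel":[0.09,-0.27,0.316],"twist":[0,0,-0.13]},
  ],
)

```text
time_s: 5.97
tcp_pos: [0.5725, 0.1376, 0.2498]
ee_rot: [-0.781, 3.04, 0.001]
contact_force: [0.3, -0.8, -1.0]
opening: 0.0488
grasp_force: 62.2
```

Request:
drive_tool(
  series=[
    {"travel":[0.01,-0.045,0],"twist":[0,0,-0.015]},
    {"travel":[0.02,-0.09,0],"twist":[0,0,-0.03]},
    {"travel":[0.03,-0.14,0],"twist":[0,0,-0.045]},
    {"travel":[0.04,-0.19,0],"twist":[0,0,-0.055]},
    {"travel":[0.05,-0.24,0],"twist":[0,0,-0.055]},
    {"travel":[0.077,-0.28,0],"twist":[0,0,-0.055]},
    {"travel":[0.077,-0.319,0],"twist":[0,0,-0.055]},
    {"travel":[0.077,-0.319,0],"twist":[0,0,-0.055]},
    {"travel":[0.077,-0.319,0],"twist":[0,0,-0.055]},
  ],
)

```text
time_s: 6.72
tcp_pos: [0.6285, -0.1033, 0.248]
ee_rot: [0.249, -3.132, 0.001]
contact_force: [-1.1, 1.5, 0.5]
opening: 0.049
grasp_force: 62.3
```

```bash
cat > look.py <<'E'
from h import *
import sys
o=env.get_obs();print(o['tcp_pos'],o['q'][6],o['opening']);Rm=R.from_rotvec(o['ee_rot']).as_matrix();print(Rm[:,2],np.degrees(np.arctan2(Rm[1,1],Rm[0,1])))
save('wrist',sys.argv[1]); c=cam('wrist')
for l,z in [('knob_top',.072),('ring_mark',.052),('gap',.01),('jaw',.01),('vice',0)]:
    for r in env.mark_of('wrist',l)[:1]: print(l,r,toworld('wrist',r['at'],z,c))
E
python3 look.py w3.png
```

```text
[ 0.62845863 -0.10330629  0.24803565] 1.9240812787145565 0.04901481326183741
[ 4.68369304e-05 -7.59099510e-04 -9.99999711e-01] 99.10174330970369
knob_top {'at': [285.6, 166.0], 'p': 0.96} [ 0.6118674  -0.09852662  0.072     ]
ring_mark {'at': [269.4, 167.0], 'p': 0.75} [ 0.61959991 -0.11419133  0.052     ]
gap {'at': [287.6, 90.8], 'p': 0.8} [ 0.54129995 -0.10734728  0.01      ]
jaw {'at': [290.6, 107.6], 'p': 0.72} [ 0.55817372 -0.10108478  0.01      ]
vice {'at': [287.0, 79.4], 'p': 0.67} [ 0.52937648 -0.10986317  0.        ]
```

View pics/w3.png

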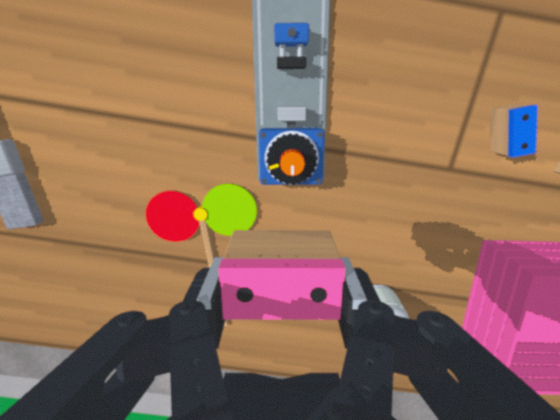

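The wrist view shows the knob at about (292,162), the jaw at (291,114) and the black pad at (291,61). The hub is held squarely. I'll zoom in for precision.

Run:
```python
from h import *
im=cv2.imread('pics/w3.png'); c=cam('wrist')
cv2.imwrite('pics/w3z.png',cv2.resize(im[15:195,235:350],None,fx=3.33,fy=3.33,interpolation=cv2.INTER_CUBIC))
hsv=cv2.cvtColor(im,cv2.COLOR_BGR2HSV)
roi=np.zeros(im.shape[:2],bool); roi[140:185,270:315]=1
m=((hsv[...,0]>4)&(hsv[...,0]<20)&(hsv[...,1]>150)&(hsv[...,2]>130)&roi)
ys,xs=np.nonzero(m);print('orange',xs.mean(),ys.mean(),xs.min(),xs.max(),ys.min(),ys.max(),rectw('wrist',m,.072,c))
m=(hsv[...,0]>100)&(hsv[...,0]<125)&(hsv[...,1]>130); m[:120]=0;m[190:]=0;m[:,:250]=0;m[:,335:]=0
print('housing',rectw('wrist',m,.04,c))
g=cv2.cvtColor(im,cv2.COLOR_BGR2GRAY)
for r in (15,100): print(r,g[r,244:266],g[r,318:340])
print(g[55:125,291])
```

```text
orange 291.67148760330576 161.6301652892562 280 304 149 175 ((0.6073310546875, -0.09108243560791016), (25.755264282226562, 23.634750366210938), 9.494589805603027)
housing ((0.607025146484375, -0.09120280456542969), (68.31316375732422, 59.3011589050293), -80.3950605392456)
15 [134 134 134 134 134 134 133 133 139 147 145 148 155 171 185 183 168 154
 147 150 148 146] [146 149 150 168 182 185 175 156 145 143 128 104  92  90  90  91  92  99
 110 127 132 132]
100 [150 150 151 151 149 145 147 142 141 141 143 144 145 146 149 160 175 179
 165 152 148 150] [152 167 180 180 164 145 143 130 113 103  99  98 103 119 138 144 145 147
 145 148 148 147]
[ 93  74  60  56  55  52  51  55  54  57  53  51  42  48  78  95 102 102
  98 103 111 134 143 147 146 145 145 146 145 144 145 148 144 147 148 150
 147 148 147 146 144 146 148 145 144 146 146 148 145 146 144 150 173 185
 182 185 183 184 186 181 182 185 184 185 183 146 102  70  68  82]
```

View pics/w3z.png

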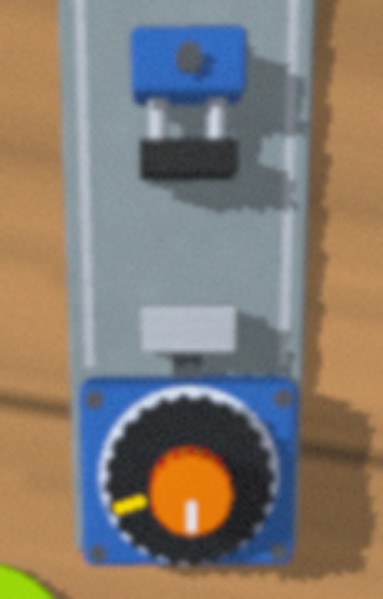

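Run:
```python
from h import *
c=cam('wrist'); print(c[2], topix('wrist',[c[2][0],c[2][1],0],c))
W=lambda u,v,z: toworld('wrist',(u,v),z,c)[:2]
a=(W(258.3,15,.01)+W(323,15,.01))/2; b=(W(260.8,100,.01)+W(320.5,100,.01))/2
k=np.array([.6073,-.0911]); print('mid',a,b,np.degrees(np.arctan2(*(b-a)[::-1])),np.degrees(np.arctan2(*(k-a)[::-1])),np.degrees(np.arctan2(*(k-b)[::-1])))
for yaw in (9.2,9.6): 
    e=-np.array([np.cos(np.radians(yaw)),np.sin(np.radians(yaw))])
    n=np.array([-e[1],e[0]])
    for nm,p in [('jawtop',W(291,106.3,.036)),('padfoot',W(291,68.7,.01)),('padface36',W(291,68.7,.036)),('jawback',W(291,120,.036)),('mid',a),('midb',b)]:
        print(yaw,nm,p,(p-k)@e-.083,(p-k)@n)
    print('gap',k+e*.068)
```

```text
[ 0.5496133  -0.11165223  0.38943313] [np.float64(281.06163436428557), np.float64(97.44013378225645)]
mid [ 0.46876865 -0.11518893] [ 0.55051372 -0.10074166] 10.022707099841242 9.86440871357184 9.636268071312395
9.2 jawtop [ 0.55651206 -0.10005084] -0.03143430979124696 0.0007156615045909048
9.2 padfoot [ 0.51890668 -0.10594659] 0.00662994057403668 0.0005231771587525663
9.2 padface36 [ 0.5210108  -0.10633756] 0.004615398087741182 0.001245525814683592
9.2 jawback [ 0.57006846 -0.09765021] -0.045200141719348934 0.0005133291289189522
9.2 mid [ 0.46876865 -0.11518893] 0.057600681402122836 0.0016304954065957148
9.2 midb [ 0.55051372 -0.10074166] -0.02540267921153805 0.0004385725772017051
gap [ 0.54017473 -0.10197192]
9.6 jawtop [ 0.55651206 -0.10005084] -0.03143057019149439 0.00035565055863351005
9.6 padfoot [ 0.51890668 -0.10594659] 0.006631408791536578 -0.0001025655363439207
9.6 padface36 [ 0.5210108  -0.10633756] 0.004621958302213375 0.0006338295619380329
9.6 jawback [ 0.57006846 -0.09765021] -0.045197479190963896 0.00024942596956689786
9.6 mid [ 0.46876865 -0.11518893] 0.05760863797554415 0.0006488857176338193
9.6 midb [ 0.55051372 -0.10074166] -0.02540102102829582 3.646000060792156e-05
gap [ 0.54025227 -0.10244027]
```

The open gap is about 37 mm and the vice yaw about 9.7°. The target TCP is (0.5388, -0.1028).

Request:
drive_tool(
  series=[
    {"travel":[-0.04,0,0],"twist":[0,0,0.0017]},
    {"travel":[-0.08,0,-0.02],"twist":[0,0,0.0017]},
    {"travel":[-0.12,0.0007,-0.06],"twist":[0,0,0.0017]},
    {"travel":[-0.12,0.0007,-0.1],"twist":[0,0,0.0017]},
    {"travel":[-0.12,0.0007,-0.14],"twist":[0,0,0.0017]},
    {"travel":[-0.12,0.0007,-0.18],"twist":[0,0,0.0017]},
    {"travel":[-0.12,0.0007,-0.21],"twist":[0,0,0.0017]},
    {"travel":[-0.12,0.0007,-0.22],"twist":[0,0,0.0017]},
    {"travel":[-0.12,0.0007,-0.22],"twist":[0,0,0.0017]},
    {"travel":[-0.12,0.0007,-0.22],"twist":[0,0,0.0017]},
  ],
)

```text
time_s: 7.85
tcp_pos: [0.5394, -0.0999, 0.0837]
ee_rot: [-0.273, 3.129, -0.0]
contact_force: [1.3, -0.2, -0.0]
opening: 0.0491
grasp_force: 62.3
```

Run:
```python
from h import *
o=env.get_obs();print(o['tcp_pos'],o['contact_force'],o['wrist_torque'])
im=save('wrist','w4.png'); c=cam('wrist')
for x in env.trace('wrist','hub_pink')[:1]: print(x['p'],x['box'],rectw('wrist',x['region'],o['tcp_pos'][2]+.0276,c))
```

```text
[ 0.53937233 -0.0999405   0.0836895 ] [ 1.27331964 -0.18017909 -0.02149934] [-0.01188419  0.00373245  0.00454972]
0.77 [221.0, 231.4, 345.0, 323.8] ((0.527455322265625, -0.10119098663330078), (50.11581039428711, 40.24660873413086), -79.96918487548828)
```

View pics/w4.png

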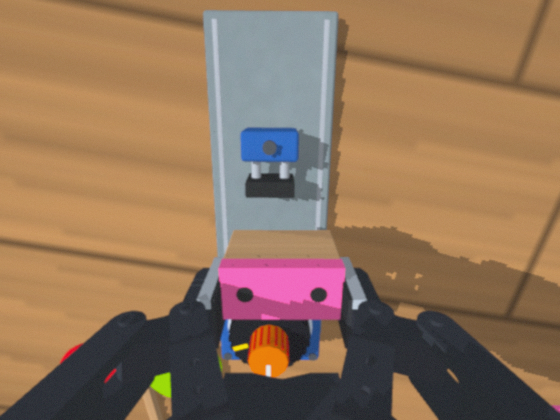

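The hub is above the bed, with its pink top centred at (282,289). The pad is at (270,187), so I need a shift of about 3 mm towards -y. I'll compute it.

Run:
```python
from h import *
im=cv2.imread('pics/w4.png'); hsv=cv2.cvtColor(im,cv2.COLOR_BGR2HSV); c=cam('wrist'); t=env.get_obs()['tcp_pos']
m=(hsv[...,0]>155)&(hsv[...,1]>110)&(hsv[...,2]>150); m[:250]=0;m[330:]=0;m[:,:215]=0;m[:,350:]=0
r=rectw('wrist',m,t[2]+.0276,c); print(r,np.array(r[0])-t[:2])
W=lambda u,v,z: toworld('wrist',(u,v),z,c)[:2]
k=np.array([.6073,-.0911]);y=np.radians(9.7);e=-np.array([np.cos(y),np.sin(y)]);n=np.array([-e[1],e[0]])
for nm,p in [('padL',W(246,190,.036)),('padR',W(294.5,190,.036)),('padfoot',W(270,197,.01)),('lineL',W(211,15,.01)),('lineR',W(331,15,.01)),('endL',W(205,12,.01)),('hub',np.array(r[0]))]: print(nm,p,(p-k)@e-.083,(p-k)@n)
```

```text
((0.5332573852539062, -0.10036141967773438), (49.757015228271484, 27.831682205200195), -79.97233486175537) [-0.00685081 -0.00020751]
padL [ 0.51700848 -0.12497375] 0.011708028631223971 0.018176315547006012
padR [ 0.51191088 -0.09612131] 0.011871420018608136 -0.011122530877482651
padfoot [ 0.52682371 -0.10952965] -0.0005690429254984058 0.004606770326452688
lineL [ 0.42325354 -0.16155836] 0.11028671949114364 0.038441176744767845
lineR [ 0.41108606 -0.09257563] 0.11065738913548036 -0.03160542850570345
endL [ 0.42232497 -0.16516353] 0.11180944266318875 0.04183834748980431
hub [ 0.53325739 -0.10036142] -0.008455486928973327 -0.003346380714909301
```

The two views disagree by about 3 mm, possibly because the arm was still settling. I'll take a fresh static picture and check again.

Run:
```python
from h import *
o=env.get_obs();t=o['tcp_pos'];c0=cam('wrist');im=env.capture('wrist')[:,:,::-1];c=cam('wrist');old=cv2.imread('pics/w4.png')
print(t,np.abs(o['joint_velocities']).max(),c0[2]-c[2])
g=lambda a:cv2.cvtColor(np.ascontiguousarray(a),cv2.COLOR_BGR2GRAY).astype(np.float32)[:220]
print('shift',cv2.phaseCorrelate(g(old),g(im)))
T=R.from_rotvec(o['ee_rot']).as_matrix()
for dx in (-.012,.012):
  for dy in (-.025,.025):
    print(dx,dy,[np.round(topix('wrist',t+T@np.array([dx,dy,zz]),c)) for zz in (-.0276,.0124)])
# same bed features from top camera
tp=env.capture('top')
cv2.imwrite('pics/t1.png',cv2.resize(tp[190:280,290:350,::-1],None,fx=6,fy=6,interpolation=cv2.INTER_CUBIC))
for p in ([.5255,-.1051,.01],): print(topix('top',p))
```

```text
[ 0.5401082  -0.10015391  0.08458131] 0.004351665050946616 [5.03715090e-05 3.07011936e-05 4.47122813e-05]
shift ((0.4430266591236318, -0.3703222263447401), 0.8388636167549792)
-0.012 -0.025 [array([220., 329.]), array([233., 279.])]
-0.012 0.025 [array([339., 329.]), array([326., 279.])]
0.012 -0.025 [array([216., 279.]), array([231., 238.])]
0.012 0.025 [array([342., 279.]), array([328., 238.])]
[np.float64(317.86331641624236), np.float64(232.94025868760002)]
```

View pics/t1.png

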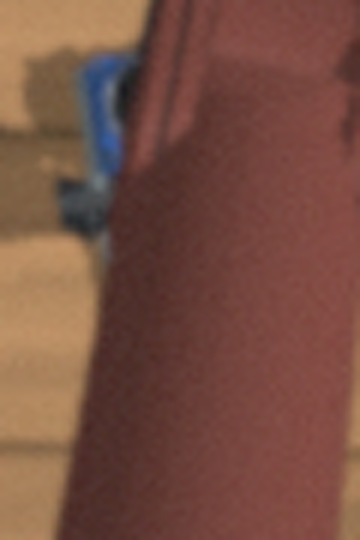

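The arm covers the vice in the top view. The wrist rows fit a hub held about 3.5 mm forward in tool x with a pink cap about 10 mm deep. The vice centreline is about 6.5 mm to the left (-y). I'll correct and lower.

Request:
drive_tool(
  series=[
    {"travel":[0.0015,-0.0085,-0.02],"twist":[0,0,0]},
    {"travel":[0.0015,-0.0085,-0.02],"twist":[0,0,0]},
    {"travel":[0.0015,-0.0085,-0.035],"twist":[0,0,0]},
    {"travel":[0.0015,-0.0085,-0.05],"twist":[0,0,0]},
    {"travel":[0.0015,-0.0085,-0.06],"twist":[0,0,0]},
    {"travel":[0.0015,-0.0085,-0.068],"twist":[0,0,0]},
    {"travel":[0.0015,-0.0085,-0.073],"twist":[0,0,0]},
    {"travel":[0.0015,-0.0085,-0.073],"twist":[0,0,0]},
    {"travel":[0.0015,-0.0085,-0.073],"twist":[0,0,0]},
  ],
)

```text
time_s: 8.8
tcp_pos: [0.5399, -0.1065, 0.028]
ee_rot: [0.273, -3.129, 0.0]
contact_force: [0.6, 0.4, -0.1]
opening: 0.049
grasp_force: 62.3
```

Run:
```python
from h import *
o=env.get_obs();print(o['tcp_pos'],o['contact_force'])
save('wrist','w5.png')
```

```text
[ 0.53992466 -0.10649001  0.02795898] [ 0.63219411  0.43998766 -0.06724172]
```

View pics/w5.png

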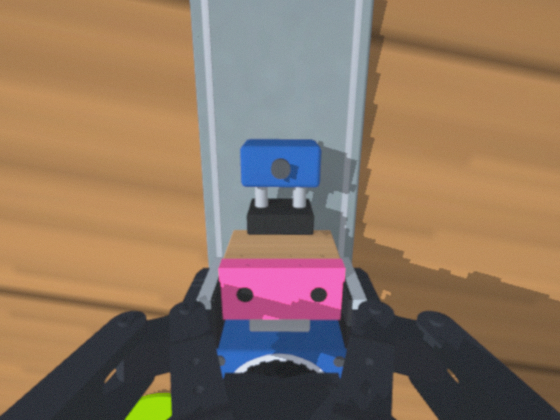

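The hub (282,289) is now in line with the pad (280,216) and the jaw (279,325), and it clears both. I'll lower it to the bed and let go.

Request:
drive_tool(
  series=[
    {"travel":[0,0,-0.003],"twist":[0,0,0]},
    {"travel":[0,0,-0.005],"twist":[0,0,0]},
    {"travel":[0,0,-0.0065],"twist":[0,0,0]},
    {"travel":[0,0,-0.0065],"twist":[0,0,0]},
    {"travel":[0,0,-0.0065],"twist":[0,0,0]},
  ],
)

```text
time_s: 9.27
tcp_pos: [0.5399, -0.1065, 0.0232]
ee_rot: [0.273, -3.13, 0.0]
contact_force: [0.7, 0.0, -0.7]
opening: 0.0491
grasp_force: 62.3
```

Request:
drive_tool(
  series=[
    {"travel":[0,0,-0.0007],"twist":[0,0,0]},
    {"travel":[0,0,-0.0014],"twist":[0,0,0]},
    {"travel":[0,0,-0.0014],"twist":[0,0,0]},
    {"travel":[0,0,-0.0014],"twist":[0,0,0]},
  ],
)

```text
time_s: 9.6
tcp_pos: [0.5401, -0.1065, 0.0224]
ee_rot: [-0.272, 3.13, 0.0]
contact_force: [-0.8, 1.2, 2.8]
opening: 0.0493
grasp_force: 62.6
```

Request:
drive_tool(
  series=[
    {"travel":[0,0,0],"twist":[0,0,0]},
    {"travel":[0,0,0],"twist":[0,0,0]},
    {"travel":[0,0,0],"twist":[0,0,0]},
    {"travel":[0,0,0],"twist":[0,0,0]},
    {"travel":[0,0,0],"twist":[0,0,0]},
    {"travel":[0,0,0],"twist":[0,0,0]},
  ],
  hand=0,
)

```text
time_s: 10.1
tcp_pos: [0.5399, -0.1065, 0.0221]
ee_rot: [0.273, -3.13, 0.0]
contact_force: [0.1, -0.2, -0.1]
opening: 0.0856
grasp_force: 0.0
```

Request:
drive_tool(
  series=[
    {"travel":[0,0,0.01],"twist":[0,0,0]},
    {"travel":[0,0,0.04],"twist":[0,0,0]},
    {"travel":[0,0,0.08],"twist":[0,0,0]},
    {"travel":[0,0,0.12],"twist":[0,0,0]},
    {"travel":[0.03,0,0.16],"twist":[0,0,0]},
    {"travel":[0.06,0.01,0.19],"twist":[0,0,0]},
    {"travel":[0.09,0.018,0.2],"twist":[0,0,0]},
    {"travel":[0.09,0.018,0.2],"twist":[0,0,0]},
    {"travel":[0.09,0.018,0.2],"twist":[0,0,0]},
    {"travel":[0.09,0.018,0.2],"twist":[0,0,0]},
  ],
)

```text
time_s: 10.93
tcp_pos: [0.6068, -0.0934, 0.1719]
ee_rot: [0.272, -3.129, 0.0]
contact_force: [-0.1, -0.2, 0.5]
opening: 0.0856
grasp_force: 0.0
```

Run:
```python
from h import *
for _ in range(4): env.capture('wrist')
o=env.get_obs();print(o['tcp_pos'],o['q'],o['opening'],o['wrist_torque'])
im=save('wrist','w6.png')[:,:,::-1]; c=cam('wrist');im=np.ascontiguousarray(im)
T=R.from_rotvec(o['ee_rot']).as_matrix();print(T[:,2],np.degrees(np.arctan2(T[1,1],T[0,1])))
hsv=cv2.cvtColor(im,cv2.COLOR_BGR2HSV)
m=((hsv[...,0]>4)&(hsv[...,0]<20)&(hsv[...,1]>190)&(hsv[...,2]>130)); 
n,lab,st,ce=cv2.connectedComponentsWithStats(m.astype(np.uint8))
for i in np.argsort(-st[1:,4])[:3]+1: print(st[i],ce[i],rectw('wrist',lab==i,.072,c))
for l,z in [('knob_top',.072),('ring_mark',.052)]:
    for r in env.mark_of('wrist',l)[:1]: print(l,r,toworld('wrist',r['at'],z,c))
print(topix('wrist',o['tcp_pos']-[0,0,.12],c))
```

```text
[ 0.60662899 -0.09345357  0.17182551] [-0.25909772  0.31036987  0.41757334  1.65214565 -0.13277759  1.20807666
  1.93185045] 0.085363504224786 [ 0.00248823  0.02196047 -0.07589174]
[-8.68576955e-04  3.81526130e-05 -9.99999622e-01] 99.91017612493219
[262 187  32  35 775] [277.54451613 203.66580645] ((0.60608935546875, -0.09496958923339843), (27.8566951751709, 24.120471954345703), -6.2086639404296875)
[161 247   9  18  29] [163.79310345 255.82758621] ((0.6655262451171875, -0.17950813293457032), (15.485997200012207, 5.963160991668701), 10.172381401062012)
knob_top {'at': [278.3, 206.7], 'p': 0.77} [ 0.60763751 -0.09461085  0.072     ]
ring_mark {'at': [255.6, 208.4], 'p': 0.71} [ 0.61907414 -0.11230833  0.052     ]
[np.float64(280.0646953314261), np.float64(198.17431372173067)]
```

View pics/w6.png

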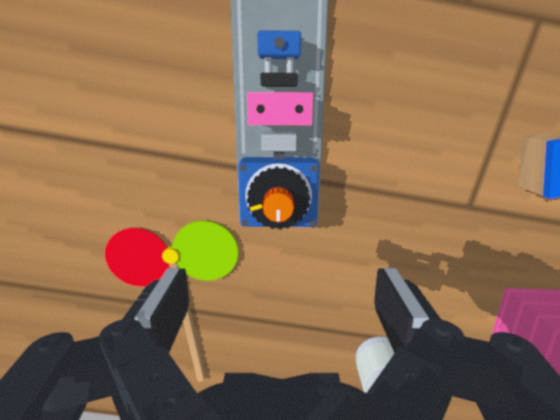

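The hub stands between the jaw (278,142) and the pad (279,80), at (280,109). The knob top is at about (278,206). I'll move onto the knob, keeping above the ring.

Request:
drive_tool(
  series=[
    {"travel":[0.003,-0.0027,-0.03],"twist":[0,0,0]},
    {"travel":[0.003,-0.0027,-0.06],"twist":[0,0,0]},
    {"travel":[0.003,-0.0027,-0.1],"twist":[0,0,0]},
    {"travel":[0.003,-0.0027,-0.13],"twist":[0,0,0]},
    {"travel":[0.003,-0.0027,-0.146],"twist":[0,0,0]},
    {"travel":[0.003,-0.0027,-0.152],"twist":[0,0,0]},
    {"travel":[0.003,-0.0027,-0.152],"twist":[0,0,0]},
    {"travel":[0.003,-0.0027,-0.152],"twist":[0,0,0]},
    {"travel":[0.003,-0.0027,-0.152],"twist":[0,0,0]},
  ],
)

```text
time_s: 12.03
tcp_pos: [0.6108, -0.0952, 0.0598]
ee_rot: [-0.272, 3.127, -0.001]
contact_force: [0.1, 0.5, -0.4]
opening: 0.0853
grasp_force: 0.0
```

Run:
```python
from h import *
o=env.get_obs();print(o['tcp_pos'],o['contact_force'],o['wrist_torque'])
im=env.capture('wrist')
c=cam('wrist');T=R.from_rotvec(o['ee_rot']).as_matrix()
for l in ('knob_top',):
    for r in env.mark_of('wrist',l)[:1]: p=toworld('wrist',r['at'],.072,c);print(r,p,T.T@(p-o['tcp_pos']))
```

```text
[ 0.61081737 -0.09522964  0.05977658] [ 0.09548264  0.53494347 -0.39858523] [-0.04733274  0.02035735  0.04551046]
{'at': [277.9, 279.2], 'p': 0.63} [ 0.60843191 -0.09623055  0.072     ] [ 0.00249302 -0.00058025 -0.01222916]
```

Request:
drive_tool(
  series=[
    {"travel":[-0.0013,-0.0007,-0.004],"twist":[0,0,0]},
    {"travel":[-0.0013,-0.0007,-0.004],"twist":[0,0,0]},
    {"travel":[-0.0013,-0.0007,-0.004],"twist":[0,0,0]},
  ],
)

```text
time_s: 12.38
tcp_pos: [0.6086, -0.0956, 0.0552]
ee_rot: [-0.273, 3.13, 0.0]
contact_force: [0.2, 0.6, 0.3]
opening: 0.0855
grasp_force: 0.0
```

Request:
drive_tool(
  series=[
    {"travel":[0,0,0],"twist":[0,0,0]},
    {"travel":[0,0,0],"twist":[0,0,0]},
    {"travel":[0,0,0],"twist":[0,0,0]},
    {"travel":[0,0,0],"twist":[0,0,0]},
    {"travel":[0,0,0],"twist":[0,0,0]},
    {"travel":[0,0,0],"twist":[0,0,0]},
    {"travel":[0,0,0],"twist":[0,0,0]},
    {"travel":[0,0,0],"twist":[0,0,0]},
    {"travel":[0,0,0],"twist":[0,0,0]},
    {"travel":[0,0,0],"twist":[0,0,0]},
  ],
  hand=1,
)

```text
time_s: 13.22
tcp_pos: [0.6088, -0.0958, 0.0554]
ee_rot: [-0.272, 3.129, -0.0]
contact_force: [-2.4, -1.6, 4.9]
opening: 0.0214
grasp_force: 58.8
```

```bash
cat > st.py <<'E'
from h import *
o=env.get_obs();T=R.from_rotvec(o['ee_rot']).as_matrix()
print(o['time_s'],o['tcp_pos'],o['contact_force'],'tool F',T.T@o['contact_force'],'M',o['wrist_torque'],'yaw',np.degrees(np.arctan2(T[1,1],T[0,1])),o['opening'],o['q'][6])
E
python3 st.py
```

```text
13.2167 [ 0.60884348 -0.09578476  0.05542206] [-2.36398073 -1.5522985   4.87925358] tool F [ 2.5951882  -1.12179647 -4.8797256 ] M [-0.16709025  0.44221265  0.02305673] yaw 99.94709220416412 0.021367862648435924 1.9791257915829867
```

Request:
drive_tool(
  series=[
    {"travel":[0,0,0],"twist":[0,0,-0.01]},
    {"travel":[0,0,0],"twist":[0,0,-0.025]},
    {"travel":[0,0,0],"twist":[0,0,-0.04]},
    {"travel":[0,0,0],"twist":[0,0,-0.055]},
    {"travel":[0,0,0],"twist":[0,0,-0.07]},
    {"travel":[0,0,0],"twist":[0,0,-0.07]},
    {"travel":[0,0,0],"twist":[0,0,-0.07]},
  ],
)

```text
time_s: 13.8
tcp_pos: [0.6088, -0.096, 0.0554]
ee_rot: [0.418, 3.113, -0.001]
contact_force: [-3.1, -1.3, 6.0]
opening: 0.0218
grasp_force: 58.8
```

```bash
python3 st.py
python3 - <<'E'
from h import *
save('wrist','w7.png')
c=cam('wrist')
for r in env.mark_of('wrist','ring_mark')[:2]: print(r,toworld('wrist',r['at'],.052,c))
E
```

```text
13.8 [ 0.60880823 -0.09604831  0.05539826] [-3.05633163 -1.2843136   5.96819962] tool F [ 2.60657378 -2.04873045 -5.96812431] M [-0.38339029  0.41091061 -0.14969678] yaw 74.69203977283905 0.021754368236983693 1.576437712964657
```

View pics/w7.png

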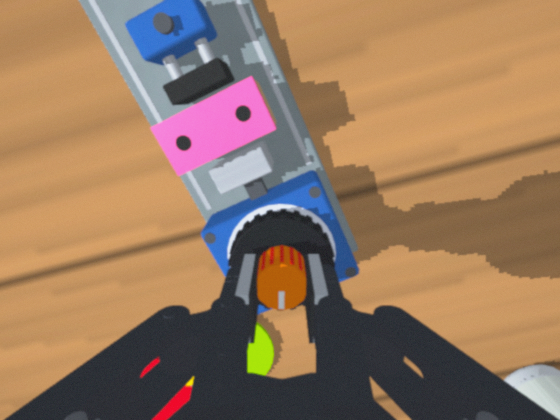

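The pointer (281,300) turned with the fingers and the jaw is advancing. The ring mark is hidden under the left finger. I'll go on turning and sample moments.

Request:
drive_tool(
  series=[
    {"travel":[0,0,0],"twist":[0,0,-0.01]},
    {"travel":[0,0,0],"twist":[0,0,-0.025]},
    {"travel":[0,0,0],"twist":[0,0,-0.04]},
    {"travel":[0,0,0],"twist":[0,0,-0.055]},
    {"travel":[0,0,0],"twist":[0,0,-0.07]},
    {"travel":[0,0,0],"twist":[0,0,-0.07]},
    {"travel":[0,0,0],"twist":[0,0,-0.07]},
  ],
)

```text
time_s: 14.48
tcp_pos: [0.6087, -0.0962, 0.0554]
ee_rot: [1.088, 2.947, -0.001]
contact_force: [-2.4, -1.7, 5.7]
opening: 0.022
grasp_force: 58.9
```

```bash
cat > mo.py <<'E'
from h import *
v=[]
for _ in range(8):
    o=env.get_obs(); v.append([*o['wrist_torque'],*o['contact_force'],o['tau'][6]]); env.capture('wrist')
v=np.array(v);T=R.from_rotvec(o['ee_rot']).as_matrix();y=np.degrees(np.arctan2(T[1,1],T[0,1]))
print(o['time_s'],'yaw',round(y,2),'turned',round(99.95-y,2),'M',v.mean(0)[:3].round(3),'sd',v.std(0)[2].round(3),'F',v.mean(0)[3:6].round(2),'tau7',v.mean(0)[6].round(3),v[:,6].std().round(3),'q7',o['q'][6],o['tcp_pos'],'Ftool',(T.T@v.mean(0)[3:6]).round(2))
E
python3 mo.py
python3 - <<'E'
from h import *
c=cam('wrist')
for r in env.mark_of('wrist','ring_mark')[:2]: print(r,toworld('wrist',r['at'],.052,c))
E
```

```text
14.8333 yaw 49.51 turned 50.44 M [-0.438  0.513 -0.171] sd 0.03 F [-2.35 -2.05  5.68] tau7 0.08 0.131 q7 1.1783030371964252 [ 0.60870493 -0.0962625   0.05540427] Ftool [ 0.45 -3.08 -5.68]
{'at': [267.4, 299.0], 'p': 0.78} [ 0.61837644 -0.11235521  0.052     ]
```

Run:
```python
from h import *
i,Rm,o=cam('wrist'); ob=env.get_obs(); T=R.from_rotvec(ob['ee_rot']).as_matrix()
A=T.T@Rm; b=T.T@(o-ob['tcp_pos'])
np.savez('hand.npz',A=A,b=b)
y=np.radians(99.91); t=np.array([.60663,-.09345,.17183])
Ty=np.array([[np.sin(y),np.cos(y),0],[-np.cos(y),np.sin(y),0],[0,0,-1]]).T
Ty=np.column_stack([[-np.sin(y),np.cos(y),0],[np.cos(y),np.sin(y),0],[0,0,-1]])
c=(i,Ty@A,t+Ty@b); print('camera',c[2],np.linalg.det(Ty))
im=cv2.imread('pics/w6.png'); g=cv2.cvtColor(im,cv2.COLOR_BGR2GRAY)
print('prof',[(r,int(v)) for r,v in enumerate(g[66:156,268:272].mean(1),66)])
print('profhub R-G',[(r,int(v)) for r,v in enumerate((im[86:132,275:284,2].astype(int)-im[86:132,275:284,1]).mean(1),86)])
yy=np.radians(9.8);e=-np.array([np.cos(yy),np.sin(yy)]);k=np.array([.608,-.0955])
for r,z in [(84,.036),(85,.036),(86,.036),(87,.036),(86,.01),(133,.036),(134,.036),(135,.036),(93,.05),(125,.05)]: print(r,z,((toworld('w',(279,r),z,c)[:2]-k)@e-.083).round(5))
```

```text
camera [ 0.52648839 -0.10626182  0.31332959] 0.9999999999999999
prof [(66, 151), (67, 150), (68, 150), (69, 150), (70, 151), (71, 141), (72, 106), (73, 69), (74, 56), (75, 54), (76, 49), (77, 52), (78, 52), (79, 52), (80, 53), (81, 51), (82, 54), (83, 54), (84, 49), (85, 49), (86, 61), (87, 88), (88, 104), (89, 125), (90, 141), (91, 148), (92, 159), (93, 157), (94, 156), (95, 155), (96, 155), (97, 154), (98, 154), (99, 155), (100, 156), (101, 154), (102, 155), (103, 155), (104, 155), (105, 155), (106, 154), (107, 154), (108, 155), (109, 154), (110, 154), (111, 154), (112, 154), (113, 152), (114, 152), (115, 152), (116, 153), (117, 152), (118, 154), (119, 153), (120, 153), (121, 153), (122, 153), (123, 152), (124, 144), (125, 121), (126, 107), (127, 118), (128, 133), (129, 135), (130, 136), (131, 135), (132, 133), (133, 140), (134, 157), (135, 174), (136, 181), (137, 180), (138, 179), (139, 178), (140, 178), (141, 179), (142, 179), (143, 178), (144, 179), (145, 179), (146, 180), (147, 180), (148, 183), (149, 180), (150, 160), (151, 145), (152, 144), (153, 143), (154, 142), (155, 142)]
profhub R-G [(86, -5), (87, -8), (88, -9), (89, -8), (90, -7), (91, 26), (92, 96), (93, 126), (94, 132), (95, 132), (96, 132), (97, 132), (98, 133), (99, 133), (100, 134), (101, 133), (102, 134), (103, 133), (104, 133), (105, 133), (106, 133), (107, 133), (108, 134), (109, 133), (110, 133), (111, 134), (112, 133), (113, 134), (114, 135), (115, 134), (116, 135), (117, 135), (118, 135), (119, 135), (120, 134), (121, 134), (122, 134), (123, 132), (124, 114), (125, 54), (126, 3), (127, -8), (128, -9), (129, -8), (130, -8), (131, -6)]
84 0.036 0.00932
85 0.036 0.00857
86 0.036 0.00782
87 0.036 0.00707
86 0.01 0.00864
133 0.036 -0.029
134 0.036 -0.02982
135 0.036 -0.03064
93 0.05 0.00237
125 0.05 -0.02141
```

Request:
drive_tool(
  series=[
    {"travel":[0,0,0],"twist":[0,0,-0.01]},
    {"travel":[0,0,0],"twist":[0,0,-0.025]},
    {"travel":[0,0,0],"twist":[0,0,-0.04]},
    {"travel":[0,0,0],"twist":[0,0,-0.055]},
    {"travel":[0,0,0],"twist":[0,0,-0.07]},
    {"travel":[0,0,0],"twist":[0,0,-0.07]},
    {"travel":[0,0,0],"twist":[0,0,-0.07]},
  ],
)

```text
time_s: 15.52
tcp_pos: [0.6085, -0.0964, 0.0554]
ee_rot: [1.705, 2.639, -0.001]
contact_force: [-4.1, -3.2, 6.0]
opening: 0.0214
grasp_force: 59.0
```

```bash
python3 mo.py
```

```text
15.8667 yaw 24.31 turned 75.64 M [-0.477  0.677 -0.157] sd 0.013 F [-3.09 -2.04  6.39] tau7 0.08 0.129 q7 0.7837588561987934 [ 0.60854042 -0.09636165  0.055415  ] Ftool [-0.58 -3.66 -6.39]
```

Request:
drive_tool(
  series=[
    {"travel":[0,0,0],"twist":[0,0,-0.01]},
    {"travel":[0,0,0],"twist":[0,0,-0.025]},
    {"travel":[0,0,0],"twist":[0,0,-0.04]},
    {"travel":[0,0,0],"twist":[0,0,-0.04]},
    {"travel":[0,0,0],"twist":[0,0,-0.04]},
  ],
)

```text
time_s: 16.33
tcp_pos: [0.6084, -0.0964, 0.0554]
ee_rot: [2.022, 2.404, -0.002]
contact_force: [-3.6, -2.1, 7.1]
opening: 0.0217
grasp_force: 59.1
```

```bash
python3 mo.py
```

```text
16.6833 yaw 9.9 turned 90.05 M [-0.473  0.808 -0.156] sd 0.024 F [-3.5  -2.39  7.11] tau7 0.081 0.128 q7 0.5603808705498641 [ 0.60842904 -0.09643757  0.05542331] Ftool [-1.76 -3.86 -7.11]
```

Request:
drive_tool(
  series=[
    {"travel":[0,0,0],"twist":[0,0,-0.01]},
    {"travel":[0,0,0],"twist":[0,0,-0.025]},
    {"travel":[0,0,0],"twist":[0,0,-0.04]},
    {"travel":[0,0,0],"twist":[0,0,-0.04]},
    {"travel":[0,0,0],"twist":[0,0,-0.04]},
  ],
)

```text
time_s: 17.15
tcp_pos: [0.6083, -0.0964, 0.0554]
ee_rot: [2.307, 2.132, -0.002]
contact_force: [-4.5, -2.1, 8.4]
opening: 0.0215
grasp_force: 59.1
```

```bash
python3 mo.py
```

```text
17.5 yaw -4.5 turned 104.45 M [-0.46   0.927 -0.137] sd 0.034 F [-4.38 -1.97  7.6 ] tau7 0.076 0.127 q7 0.33859760839024317 [ 0.60827508 -0.09644047  0.05538403] Ftool [-2.31 -4.21 -7.6 ]
```

Request:
drive_tool(
  series=[
    {"travel":[0,0,0],"twist":[0,0,-0.01]},
    {"travel":[0,0,0],"twist":[0,0,-0.025]},
    {"travel":[0,0,0],"twist":[0,0,-0.025]},
    {"travel":[0,0,0],"twist":[0,0,-0.025]},
  ],
)

```text
time_s: 17.88
tcp_pos: [0.6082, -0.0964, 0.0554]
ee_rot: [-2.468, -1.944, 0.002]
contact_force: [-4.9, -2.1, 8.1]
opening: 0.0218
grasp_force: 59.2
```

```bash
python3 mo.py
```

```text
18.2333 yaw -13.49 turned 113.44 M [-0.433  1.042 -0.109] sd 0.036 F [-4.46 -2.02  7.83] tau7 0.05 0.122 q7 0.2009470718341819 [ 0.60820537 -0.09641022  0.05538891] Ftool [-3.01 -3.87 -7.83]
```

Request:
drive_tool(
  series=[
    {"travel":[0,0,0],"twist":[0,0,-0.01]},
    {"travel":[0,0,0],"twist":[0,0,-0.022]},
    {"travel":[0,0,0],"twist":[0,0,-0.031]},
    {"travel":[0,0,0],"twist":[0,0,-0.031]},
    {"travel":[0,0,0],"twist":[0,0,-0.031]},
  ],
)

```text
time_s: 18.7
tcp_pos: [0.6081, -0.0964, 0.0554]
ee_rot: [-2.645, -1.696, 0.002]
contact_force: [-4.9, -1.9, 8.3]
opening: 0.0215
grasp_force: 59.2
```

```bash
python3 mo.py; python3 mo.py
```

```text
19.05 yaw -24.65 turned 124.6 M [-0.395  1.142 -0.055] sd 0.023 F [-5.44 -1.85  8.67] tau7 0.023 0.077 q7 0.031097494283673446 [ 0.60810971 -0.09638124  0.05538942] Ftool [-3.96 -4.18 -8.67]
19.45 yaw -24.65 turned 124.6 M [-0.397  1.106 -0.053] sd 0.034 F [-4.88 -1.42  8.55] tau7 0.06 0.0 q7 0.031104778210542073 [ 0.60809193 -0.09640881  0.05538611] Ftool [-3.33 -3.85 -8.54]
```

The moment has shifted by +0.10 N m, which is about 12.5 N. The geometry agrees (12.6 N). Releasing.

Request:
drive_tool(
  series=[
    {"travel":[0,0,0],"twist":[0,0,0]},
    {"travel":[0,0,0],"twist":[0,0,0]},
    {"travel":[0,0,0],"twist":[0,0,0]},
    {"travel":[0,0,0],"twist":[0,0,0]},
    {"travel":[0,0,0],"twist":[0,0,0]},
    {"travel":[0,0,0],"twist":[0,0,0]},
    {"travel":[0,0,0],"twist":[0,0,0]},
  ],
  hand=0,
)

```text
time_s: 20.08
tcp_pos: [0.6088, -0.0955, 0.0551]
ee_rot: [-2.644, -1.697, -0.0]
contact_force: [0.3, -0.0, -0.1]
opening: 0.0857
grasp_force: 0.0
```

Request:
drive_tool(
  series=[
    {"travel":[0,0,0.01],"twist":[0,0,0.0]},
    {"travel":[0,0,0.04],"twist":[0,0,0]},
    {"travel":[0,0,0.08],"twist":[0,0,0.01]},
    {"travel":[0,0,0.12],"twist":[0,0,0.03]},
    {"travel":[0,0,0.155],"twist":[0,0,0.05]},
    {"travel":[0,0,0.155],"twist":[0,0,0.07]},
    {"travel":[0,0,0.155],"twist":[0,0,0.09]},
    {"travel":[0,0,0.155],"twist":[0,0,0.09]},
    {"travel":[0,0,0.155],"twist":[0,0,0.09]},
    {"travel":[0,0,0.155],"twist":[0,0,0.09]},
  ],
)

```text
time_s: 20.92
tcp_pos: [0.6086, -0.0956, 0.1713]
ee_rot: [-2.07, -2.363, 0.0]
contact_force: [1.0, 0.5, 0.4]
opening: 0.0854
grasp_force: 0.0
```

Run:
```python
from h import *
for _ in range(3): env.capture('wrist')
o=env.get_obs();print(o['time_s'],o['tcp_pos'],o['opening'],o['contact_force'])
im=np.ascontiguousarray(save('wrist','w8.png')[:,:,::-1]);c=cam('wrist')
P={}
for l,z in [('knob_top',.072),('ring_mark',.052),('jaw',.01),('hub_pink',.01)]:
    for r in env.mark_of('wrist',l)[:1]: print(l,r,toworld('wrist',r['at'],z,c))
hsv=cv2.cvtColor(im,cv2.COLOR_BGR2HSV)
x=env.trace('wrist','hub_pink')[0]
m=(hsv[...,0]>155)&(hsv[...,1]>110)&(hsv[...,2]>150)&cv2.dilate(x['region'].astype(np.uint8),np.ones((5,5))).astype(bool)
h=rectw('wrist',m,.05,c);print(h)
yy=np.radians(9.8);e=-np.array([np.cos(yy),np.sin(yy)]);k=np.array([.608,-.0955]);print('hub e',(np.array(h[0])-k)@e-.083)
# yellow mark
ym=(hsv[...,0]>22)&(hsv[...,0]<34)&(hsv[...,1]>170)&(hsv[...,2]>150)
n,lab,st,ce=cv2.connectedComponentsWithStats(ym.astype(np.uint8))
for i in range(1,n):
    if st[i,4]>8: print('yellow',st[i,4],ce[i],toworld('wrist',ce[i],.052,c)[:2])
```

```text
21.0667 [ 0.60860098 -0.09555878  0.17109008] 0.08547808026107034 [ 0.26040627 -0.12721223  0.60248614]
knob_top {'at': [278.7, 206.7], 'p': 0.63} [ 0.60717602 -0.09465596  0.072     ]
ring_mark {'at': [289.8, 219.6], 'p': 0.69} [ 0.61882643 -0.11157934  0.052     ]
jaw {'at': [209.4, 187.1], 'p': 0.95} [ 0.54087809 -0.10469978  0.01      ]
hub_pink {'at': [196.3, 189.2], 'p': 0.62} [ 0.52852752 -0.10849213  0.01      ]
((0.5281514282226563, -0.10667924499511719), (51.442283630371094, 26.26669692993164), -80.4108657836914)
hub e -0.0024137729963063376
yellow 114 [557.66666667  34.5877193 ] [0.78863788 0.05455582]
yellow 30 [289.5 222. ] [ 0.61888605 -0.11378818]
yellow 173 [353.71676301 284.78034682] [ 0.68592474 -0.16680393]
```

```bash
python3 -c "
from plant import env
print(env.hand_in())"
```

```text
the job is handed in; nothing more can be done
None
```

The pink hub is clamped in the vice with a nip of about 12.5 N, estimated from the knob moment (0.10 N m shift) and agreeing with the measured gap; the black ring's mark did not measurably move, the gripper is clear of everything, and the job was handed in at about 21 s.

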